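# Hang the rinsed ink pail on the drain arm

### The job

Swing the drain arm in over its blue drip tray: pull up the black spring plunger knob on the arm, turn the arm round until it is over the tray, and let the plunger drop fully home in its hole. Then hang the pail with the blue handle by that handle on the arm's twin hooks, so that it hangs level and still on both hooks. Leave the yellow-handled pail, the bottles, the jar, the beaker and the tape standing where they are.

Things in the scene. Friction and masses are not known exactly. Their poses are not given: they have to be found in the camera images.
- stand: Fixed drain stand: grey foot 140 x 150 mm, dark column 48 mm across, aluminium index disc (156 mm across, top at 172 mm) with steel teeth 12 mm high. Origin: on the table under the column's vertical axis, about which the arm turns. The blue drip tray (130 x 130 x 16 mm) is fixed to it, centred 140 mm from the axis along the stand's -y.
- drain_arm (a joint): Angle of the red arm about the column's axis, rad, counter-clockwise from above. 0 = home: hooks along the stand's -y over the tray, plunger above its hole (play +-0.03). Starts parked at 0.8 to 1.2 with the pin loose in a long slot (0.75 to 1.25); travel -0.25 to 1.35. Light friction, stays where left. Arm: red bar 12 mm thick, top at 202 mm.
- plunger (a joint): Lift of the sprung plunger, m: 0 = fully down (in the hole or the slot), stop at 0.016. The pin clears the teeth above 0.011; let go over the teeth it rests on them at about 0.0105. The spring pulls it down with 6 to 9 N.
- knob (a point): Centre of the plunger's black knob, an upright cylinder 26 mm across and 24 mm high with a yellow dot on top. It sits on the arm's tail, 55 mm from the column's axis on the side away from the hooks (stand's +y when home), centre 228 mm above the table when down, its underside 14 mm above the red arm. Moves with the arm and the plunger.
- hook_seat (a point): Where the middle of the handle bar lies when hung: midway between the hooks, 140 mm from the column's axis, z 198 mm. The hooks point along its -y; the hung bar lies along its x. Hooks: two 8 mm rods at x = +-36 mm, open between them; U seats 36 mm long, floor 4 mm under this point; upturned tips 26 mm outward, tops 12 mm above this point; inner shoulders 28 mm inward, as high.
- blue_pail: The pail to hang: loose white plastic pail with a blue band and a stiff upright steel handle with a blue grip. 76 mm across at the foot, 90 mm at the rim, rim 85 mm high, 0.18 to 0.35 kg. Origin: centre of its underside; z up; the handle bar lies along its x.
- blue_handle (a point): Middle of the blue pail's handle bar, 155 mm above its underside (70 mm above the rim). The bar is an 8 mm steel rod, 100 mm between its upright legs (8 mm rods); its middle 44 mm carries the blue grip, 18 mm across.
- yellow_pail: Another pail of the same shape and size with a yellow band and grip, to be left alone. Origin: centre of its underside; its handle bar lies along its x.
- ink_bottle: Loose black bottle, 48 mm across, 120 mm high, left alone. Origin: centre of its underside.
- beaker: Loose clear beaker, 70 mm across, 90 mm high, left alone. Origin: centre of its underside.
- ink_jar: Loose yellow jar with a white cap, 64 mm across, 70 mm high, left alone. Origin: centre of its underside.
- wash_bottle: Loose white bottle with a blue cap, 60 mm across, 150 mm high, left alone. Origin: centre of its underside.
- tape: Loose green tape roll lying flat, 80 mm across, 25 mm high, left alone. Origin: centre of its underside.

How it is judged:
By the outcome, as a careful person would: the job done as asked, in the order asked, and still so for the second after the job is handed in, with the robot touching nothing.
It also fails if it takes over 67 s, if anything falls off the work surface, if the arm or the gripper's body presses on something with over 40 N, if the wrist force passes 120 N, or if a joint passes its speed limit or range.

### The arm

A 6-joint arm with a two-finger parallel gripper is mounted at the origin on the work surface. World frame = base frame: x ahead of the robot, y to its left, z up, the work surface at z = 0. Lengths are in m, angles in rad, forces in N, time in s.
With the tool pointing down it reaches from about 0.3 to 0.775 m from the base axis. Payload 14.6 kg.
Tool frame: the origin (TCP) lies midway between the tips of the shut fingers; the grasp point (between the pads) lies 19 mm behind it (tcp_to_grasp is the distance from the TCP to the grasp point, in m); z points along the fingers, y is the line along which they close (so a half turn about z gives the same grasp; the last joint's range is limited). The gripper opens to 94 mm and grips with 3 to 60 N. Pads are 16 mm wide; open, the fingers measure 119 mm over their backs; the gripper's body (75 mm by 177 mm) begins 78 mm behind the grasp point.
Start: joints at [-1.359, 0.3, 1.521, -0, 1.321, -0.067], TCP at [0.151, -0.529, 0.205] pointing down, gripper open.
Joint ranges: [-3.03, 3.03], [-0.79, 2.21], [0.23, 2.52], [-1.04, 4.18], [0, 3.07], [-2.55, 2.55]. Speed limits (rad/s): [2.22, 2.22, 2.57, 3.14, 3.14, 3.14].

### API

Orientations are given as [roll, pitch, yaw] about the fixed x, y, z axes, in that order (R = Rz(yaw) Ry(pitch) Rx(roll)).
In Python, from station import * gives the robot as it stands.
- The arm moves only by the tool send_rows, never from a script. Its argument "motion" is a list of rows, each a list of 3 entries, a list of its own where there are three numbers: the shift along the tool's x, y, z in units of 0.03 m (1.0 is 0.03 m), then the turn, a rotation vector about the tool's x, y, z in units of 0.12 rad (1.0 is 0.12 rad), then the opening, from -1 (shut) to 1 (fully open). In form: [[[x, y, z], [rx, ry, rz], grip], ...]. A call has 1 to 12 rows; each row shifts and turns the commanded pose from where the row before left it, along the tool's axes as they then stand; what a row does not reach is not made up. A row lasts 1/10 s, in which the tool goes at most 50 mm and 8.59 degrees, less where a joint would pass 70% of its speed; a pose out of reach is approached as far as the arm can. A call with a number of a shift or a turn outside -1 to 1 is refused whole. A call with a gripper value outside its range is refused whole. The fingers move at their own pace and stop on an object; "squeeze" is the grip in N (left out, the last holds). Time passes only in rows, so rows that do not move let the fingers close. It gives the time, the measured TCP pose, the force, the opening and the grip force at its end, in the units of the state.
- get_obs(): the state, without advancing time (a new reading comes with each control period).
- camera(name): name is "scene" or "side" or "wrist"; returns a dict with "pixels" (480x640x3 uint8, red, green, blue), "depth" (480x640 float32, m along the optical axis (not along the pixel's ray), 0 where there is no reading), "fx", "fy", "cx", "cy" (pixels), "rvec" (rotation vector, rad) and "tvec" (3), from world to camera coordinates, as OpenCV has them. Camera axes: x right, y down, z forward; pixel columns grow to the right and rows downward; lengths in m; the calibration is good to about 2 mm. A picture is of the moment at which its call begins.
- hand_in(): hands the job in; it is judged then, once.
The state is a dict: "time_s": time; "qpos": joint angles; "joint_vel": joint speeds; "tau": joint torques, N m; "ee_pos": TCP position; "eef_rot": TCP orientation; "force": force on the tool from outside, world axes, zero at the start; "moment": the same for the moment, N m; "grip_width": finger opening in m; "grip_force": force on a finger pad.
Only numpy, scipy, OpenCV 4.12 (cv2) and the standard library are available. Lean on these libraries where they do the work, as an engineer would, in place of code of your own. Each camera call takes 0.05 s, during which the arm holds its last target. There are 200 camera calls.

## Working session

There is one attempt and no reset: what is moved stays moved. The work goes in short steps, Python scripts to look and compute and a tool call to move; the robot and the scene stay as the last step left them, time stands still between calls to the robot, and variables do not carry over. Pictures are saved under pics/ and viewed, at most 10 in all, crops included, and the job is handed in when it is done.

Besides the shell and the picture viewer there is one more tool, called by a JSON object that holds its "name" and its "arguments". send_rows: Moves the arm, as the interface text tells. Its arguments: {"type":"object","properties":{"motion":{"type":"array"},"squeeze":{"type":"number"}},"required":["motion"]}

```bash
ls; mkdir -p pics; cat > h.py <<'E'
from station import *
import numpy as np, cv2
from scipy.spatial.transform import Rotation as R
def cam(n):
    c=camera(n); c["R"]=cv2.Rodrigues(np.array(c["rvec"],float))[0]; c["t"]=np.array(c["tvec"],float).ravel(); return c
def cloud(c):
    v,u=np.mgrid[:480,:640]; d=c["depth"]
    p=np.stack([(u-c["cx"])/c["fx"]*d,(v-c["cy"])/c["fy"]*d,d],-1)
    return (p-c["t"])@c["R"]
def ray(c,u,v,z):
    d=np.array([(u-c["cx"])/c["fx"],(v-c["cy"])/c["fy"],1])@c["R"]; o=-c["R"].T@c["t"]
    return o+d*(z-o[2])/d[2]
def proj(c,p):
    q=c["R"]@np.array(p)+c["t"]; return c["fx"]*q[0]/q[2]+c["cx"],c["fy"]*q[1]/q[2]+c["cy"]
E
python3 - <<'E'
from h import *
ims=[]
for n in("scene","side"):
    c=cam(n); np.savez(n+".npz",**c); cv2.imwrite(f"pics/{n}0.png",c["pixels"][...,::-1]); print(n,-c["R"].T@c["t"],c["R"][2],c["fx"])
print(get_obs())
E
```

```text
pics
scene [1.5943135  0.18368631 1.05928826] [-0.73991559 -0.16263053 -0.65274515] 520.3972670539416
side [ 0.43056838 -0.87654334  1.26214732] [ 0.08836325  0.60717063 -0.78964281] 526.8128160628776
{'time_s': 0.1, 'qpos': array([-1.35860081e+00,  3.00418992e-01,  1.52149430e+00,  9.40890594e-06,
        1.32069300e+00, -6.65693992e-02]), 'joint_vel': array([ 0.00040795, -0.00098378, -0.00066576,  0.00013304, -0.00036329,
       -0.00106444]), 'tau': array([ 1.75660211e-03, -5.32641506e+01, -3.53285623e+01,  7.09802750e-02,
        2.34495598e-02, -7.25032783e-05]), 'ee_pos': array([ 0.15131115, -0.52854407,  0.20495162]), 'eef_rot': array([-3.14058187e+00, -7.65207679e-05,  2.78762545e-01]), 'force': array([ 0.94810867, -0.268444  , -0.13101929]), 'moment': array([0.0059151 , 0.00860188, 0.00674225]), 'grip_force': 0.0, 'grip_width': 0.0937556182939724}
```

View pics/scene0.png

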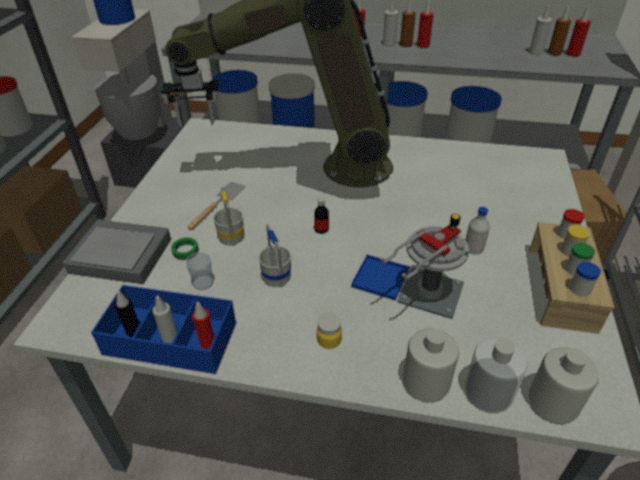

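View pics/side0.png

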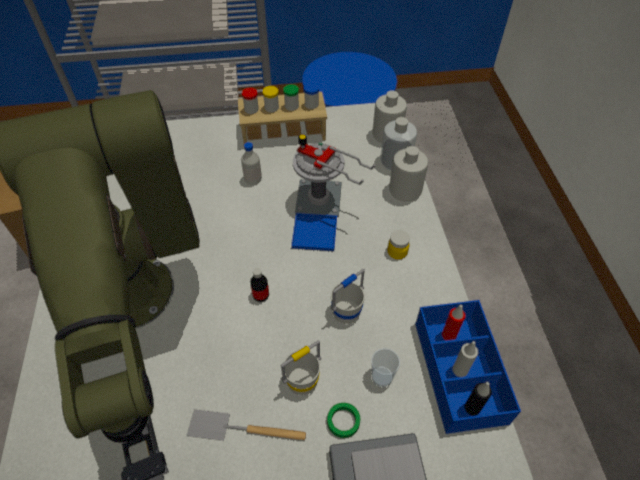

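Scene: blue pail at about (275,265), stand with column near (430,275), black knob with its yellow dot at (455,218), and blue tray at (382,278). Side: pail at (348,297), knob at (303,140), disc at (318,160), tray at (315,232).

```bash
cat > m.py <<'E'
from h import *
for n in("scene","side"):
    c=dict(np.load(n+".npz")); P=cloud(c); hsv=cv2.cvtColor(c["pixels"],cv2.COLOR_RGB2HSV); H,S,V=[hsv[...,i].astype(int) for i in range(3)]
    X,Y,Z=P[...,0],P[...,1],P[...,2]; ok=c["depth"]>0
    def rep(name,m):
        m=m&ok
        if m.sum()<3: print(n,name,m.sum());return
        q=P[m]; v,u=np.nonzero(m); print(n,name,m.sum(),"uv",u.mean().round(1),v.mean().round(1),"med",np.median(q,0).round(4),"min",q.min(0).round(3),"max",q.max(0).round(3)); return q
    blue=(H>100)&(H<125)&(S>130)
    v,u=np.mgrid[:480,:640]
    def box(a,b,cc,d): return (u>=a)&(u<=b)&(v>=cc)&(v<=d)
    B=dict(scene=dict(tray=box(345,410,250,305),pail=box(250,300,215,290),knob=box(445,465,208,228),arm=box(410,470,220,260),yp=box(210,250,180,245)),
      side=dict(tray=box(285,345,210,255),pail=box(325,370,265,325),knob=box(295,312,130,150),arm=box(290,340,140,175),yp=box(280,325,335,400)))[n]
    q=rep("tray",blue&B["tray"]&(Z<.03)&(Z>.005))
    (ct,sz,an)=cv2.minAreaRect(q[:,:2].astype(np.float32)); print("  trayrect",ct,sz,an)
    q=rep("bgrip",blue&B["pail"]&(Z>.12)); 
    if q is not None:
        vx=cv2.fitLine(q[:,:2].astype(np.float32),cv2.DIST_L2,0,.01,.01).ravel(); print("  dir",vx, "angle",np.arctan2(vx[1],vx[0]))
    rep("bband",blue&B["pail"]&(Z<.1))
    rep("knobdark",(V<60)&B["knob"]&(Z>.19))
    rep("dot",(H>15)&(H<40)&(S>100)&B["knob"])
    rep("knobtop",B["knob"]&(Z>.23))
    q=rep("arm",((H<8)|(H>172))&(S>130)&B["arm"]&(Z>.18))
    if q is not None: print("  armrect",cv2.minAreaRect(q[:,:2].astype(np.float32)))
    q=rep("disc",B["arm"]&(S<60)&(abs(Z-.172)<.006))
    rep("rim",box(0,639,0,479)&B["pail"]&(abs(Z-.085)<.008))
    rep("bar",B["pail"]&(abs(Z-.155)<.015))
    rep("ygrip",(H>18)&(H<32)&(S>120)&B["yp"]&(Z>.12))
E
python3 m.py
```

```text
scene tray 573 uv 379.0 277.8 med [0.5632 0.1376 0.0079] min [0.478 0.066 0.005] max [0.63  0.213 0.022]
  trayrect (0.5547459125518799, 0.13943389058113098) (0.12809231877326965, 0.13485664129257202) 78.10584259033203
scene bgrip 50 uv 271.6 235.4 med [ 0.6075 -0.151   0.1625] min [ 0.587 -0.166  0.154] max [ 0.625 -0.137  0.167]
  dir [ 0.829584    0.558382    0.60683995 -0.15118985] angle 0.5924341
scene bband 82 uv 276.0 276.3 med [ 0.6414 -0.1374  0.0438] min [ 0.618 -0.177  0.034] max [ 0.648 -0.109  0.052]
scene knobdark 70 uv 453.7 222.5 med [0.5499 0.3073 0.2281] min [0.529 0.299 0.198] max [0.555 0.319 0.239]
scene dot 40 uv 455.1 217.0 med [0.5426 0.3091 0.2392] min [0.529 0.301 0.226] max [0.552 0.318 0.243]
scene knobtop 78 uv 455.2 217.8 med [0.5449 0.3092 0.2386] min [0.529 0.298 0.23 ] max [0.554 0.322 0.243]
scene arm 423 uv 439.8 238.3 med [0.5888 0.283  0.2019] min [0.529 0.228 0.191] max [0.638 0.325 0.221]
  armrect ((0.5773189663887024, 0.288509339094162), (0.08324830234050751, 0.09731737524271011), 49.16534423828125)
scene disc 472 uv 439.1 248.7 med [0.5927 0.
[... 1193 characters left out ...]
.528 0.293 0.23 ] max [0.552 0.32  0.246]
side arm 341 uv 316.3 154.1 med [0.5727 0.2738 0.2024] min [0.525 0.218 0.192] max [0.631 0.319 0.226]
  armrect ((0.5705801844596863, 0.2802577018737793), (0.0857498049736023, 0.09873940795660019), 47.5696907043457)
side disc 388 uv 313.6 164.7 med [0.5565 0.2613 0.1723] min [0.504 0.206 0.166] max [0.653 0.349 0.178]
side rim 174 uv 349.0 297.7 med [ 0.6156 -0.1572  0.0834] min [ 0.555 -0.198  0.077] max [ 0.649 -0.109  0.092]
side bar 205 uv 347.6 281.2 med [ 0.5995 -0.1545  0.1597] min [ 0.556 -0.183  0.14 ] max [ 0.647 -0.12   0.169]
side ygrip 149 uv 300.3 353.2 med [ 0.4592 -0.3355  0.162 ] min [ 0.438 -0.35   0.149] max [ 0.481 -0.319  0.17 ]
```

```bash
cat >> h.py <<'E'
def delta(p,yaw):
    o=get_obs(); Rt=R.from_euler("xyz",o["eef_rot"]); T=R.from_euler("xyz",[np.pi,0,yaw])
    print("t",round(o["time_s"],2),"ee",o["ee_pos"].round(4),"rot",o["eef_rot"].round(3),"shift",(Rt.inv().apply(np.array(p)-o["ee_pos"])/.03).round(2),"turn",((Rt.inv()*T).as_rotvec()/.12).round(2))
E
python3 - <<'E'
from h import *
from scipy.optimize import least_squares
ks=[]
for n,uv in(("scene",(455.2,217.5)),("side",(302,138))):
    c=dict(np.load(n+".npz")); print(n,"knob@.24",ray(c,*uv,.24).round(4))
    P=cloud(c); v,u=np.mgrid[:480,:640]
    S=cv2.cvtColor(c["pixels"],cv2.COLOR_RGB2HSV)[...,1]
    m=(c["depth"]>0)&(abs(P[...,2]-.172)<.004)&(np.hypot(P[...,0]-.582,P[...,1]-.277)<.1)
    q=P[m][:,:2]; r=np.hypot(*(q-[.582,.277]).T); a=np.arctan2(*(q-[.582,.277]).T[::-1])
    e=np.array([q[(a//.35==k)][r[a//.35==k].argmax()] for k in range(-9,9) if (a//.35==k).any()])
    s=least_squares(lambda x:np.hypot(e[:,0]-x[0],e[:,1]-x[1])-.078,[.582,.277],loss="soft_l1",f_scale=.002); print("axis",s.x)
    g=P[(c["depth"]>0)&(P[...,2]>.003)&(P[...,2]<.5)]
    for nm,uv in dict(scene=[("ink",(321,218)),("jar",(329,330))],side=[("ink",(260,290)),("jar",(399,246))])[n]: print(nm,P[uv[1],uv[0]].round(3))
delta([.15+.0,-.529,.30],.279); delta([.539,.308,.30],.279)
E
```

```text
scene knob@.24 [0.5452 0.3093 0.24  ]
axis [0.5841483  0.27533084]
ink [ 0.396 -0.061  0.066]
jar [0.812 0.04  0.066]
side knob@.24 [0.5394 0.305  0.24  ]
axis [0.5815285  0.27282588]
ink [ 0.376 -0.091  0.069]
jar [0.779 0.003 0.071]
t 0.1 ee [ 0.1513 -0.5285  0.205 ] rot [-3.141 -0.     0.279] shift [-0.05 -0.   -3.17] turn [-0.01 -0.   -0.  ]
t 0.1 ee [ 0.1513 -0.5285  0.205 ] rot [-3.141 -0.     0.279] shift [ 20.1  -23.26  -3.14] turn [-0.01 -0.   -0.  ]
```

{"name": "send_rows", "arguments": {"motion": [[[0.4,-0.4,-0.8],[0,0,0],1],[[0.7,-0.8,-0.8],[0,0,0],1],[[0.7,-0.8,-0.8],[0,0,0],1],[[0.7,-0.8,-0.8],[0,0,0],1],[[0.8,-0.9,0],[0,0,0],1],[[0.8,-0.9,0],[0,0,0],1],[[0.8,-0.9,0],[0,0,0],1],[[0.8,-0.9,0],[0,0,0],1],[[0.8,-0.9,0],[0,0,0],1],[[0.8,-0.9,0],[0,0,0],1],[[0.8,-0.9,0],[0,0,0],1],[[0.8,-0.9,0],[0,0,0],1]]}}

```text
time_s: 1.3
ee_pos: [0.3257, -0.1654, 0.3014]
eef_rot: [3.142, -0.0, 0.279]
force: [0.9, -0.8, 0.4]
grip_width: 0.0943
grip_force: 0.0
```

{"name": "send_rows", "arguments": {"motion": [[[0.8,-1,0],[0,0,0],1],[[0.8,-1,0],[0,0,0],1],[[0.8,-1,0],[0,0,0],1],[[0.8,-1,0],[0,0,0],1],[[0.8,-1,0],[0,0,0],1],[[0.8,-1,0],[0,0,0],1],[[0.8,-1,0],[0,0,0],1],[[0.8,-1,0],[0,0,0],1],[[0.8,-1,0],[0,0,0],1],[[0,0,0],[0,0,-1],1],[[0,0,0],[0,0,-1],1],[[0,0,0],[0,0,-1],1]]}}

```text
time_s: 2.5
ee_pos: [0.4587, 0.1525, 0.301]
eef_rot: [-3.141, 0.001, 0.644]
force: [0.5, 0.9, 0.3]
grip_width: 0.094
grip_force: 0.0
```

{"name": "send_rows", "arguments": {"motion": [[[0,0,0],[0,0,-1],1],[[0,0,0],[0,0,-1],1],[[0,0,0],[0,0,-1],1],[[0,0,0],[0,0,-1],1],[[0,0,0],[0,0,-1],1],[[0,0,0],[0,0,-1],1],[[0,0,0],[0,0,-1],1],[[0,0,0],[0,0,-1],1],[[0,0,0],[0,0,-1],1],[[0,0,0],[0,0,-1],1],[[0,0,0],[0,0,-1],1],[[0,0,0],[0,0,0],1]]}}

```text
time_s: 3.7
ee_pos: [0.4587, 0.1521, 0.3012]
eef_rot: [-3.141, -0.0, 1.961]
force: [0.2, -0.2, 0.1]
grip_width: 0.0942
grip_force: 0.0
```

```bash
python3 - <<'E'
from h import *
delta([.541,.307,.30],2.5)
c=cam("wrist"); cv2.imwrite("pics/w1.png",c["pixels"][...,::-1]); np.savez("wrist.npz",**c)
print(-c["R"].T@c["t"],c["R"][2],proj(c,[.541,.307,.24]),proj(c,[.583,.275,.202]))
E
```

```text
t 3.7 ee [0.4587 0.1521 0.3012] rot [-3.141 -0.     1.961] shift [3.73 4.5  0.04] turn [-0.   -0.   -4.49]
[0.42825408 0.22549173 0.47969402] [ 0.10444724 -0.2533979  -0.96170696] (np.float64(567.7802119404225), np.float64(68.55797953362699)) (np.float64(562.9317354138669), np.float64(150.60898762354753))
```

View pics/w1.png

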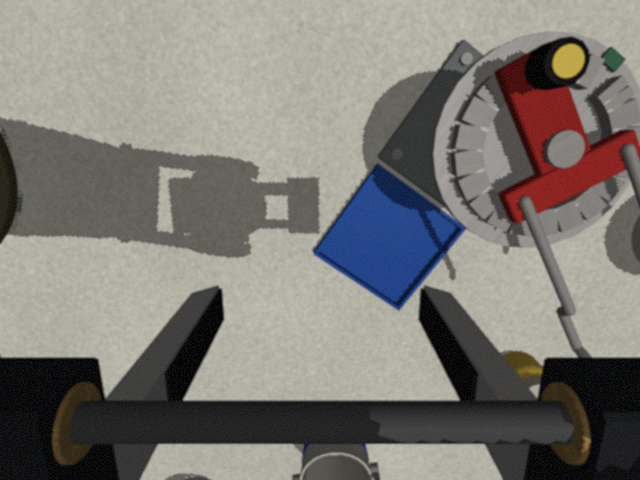

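The wrist view shows the knob's yellow dot at (570,61), the hub at (564,150) and the tray corners near (320,250) and (400,307). My predictions were within 8 px.

```bash
python3 - <<'E'
from h import *
c=dict(np.load("wrist.npz")); k=ray(c,569.5,61,.240); 
for z in (.202,.21): a=ray(c,565,149,z); d=k-a; print(a.round(4),k.round(4),np.hypot(*d[:2]),np.arctan2(d[1],d[0]))
tr=[ray(c,*p,.016)[:2] for p in((378,166),(465,228),(400,308),(315,251))]; print(np.mean(tr,0),tr)
delta([k[0],k[1],.30],2.5)
E
```

```text
[0.5837 0.2764 0.202 ] [0.5398 0.3106 0.24  ] 0.05564628200950624 2.479550285573954
[0.5792 0.275  0.21  ] [0.5398 0.3106 0.24  ] 0.05315978862993223 2.4059194578042407
[0.55127124 0.14070909] [array([0.50270091, 0.21427609]), array([0.62724742, 0.18781373]), array([0.60048939, 0.06616497]), array([0.47464725, 0.09458156])]
t 3.75 ee [0.4588 0.1521 0.3012] rot [-3.141 -0.     1.956] shift [3.88 4.49 0.04] turn [-0.   -0.   -4.53]
```

{"name": "send_rows", "arguments": {"motion": [[[0.8,0.9,0],[0,0,0],0.3],[[0.8,0.9,0],[0,0,0],0.3],[[0.8,0.9,0],[0,0,0],0.3],[[0.8,0.9,0],[0,0,0],0.3],[[0.7,0.85,0],[0,0,0],0.3],[[0,0,0],[0,0,-1],0.3],[[0,0,0],[0,0,-1],0.3],[[0,0,0],[0,0,-1],0.3],[[0,0,0],[0,0,-1],0.3],[[0,0,0],[0,0,-0.37],0.3],[[0,0,0],[0,0,0],0.3]]}}

```text
time_s: 4.85
ee_pos: [0.5381, 0.3109, 0.3012]
eef_rot: [-3.141, -0.0, 2.48]
force: [0.4, -1.0, -0.3]
grip_width: 0.0613
grip_force: 0.0
```

```bash
python3 - <<'E'
from h import *
delta([.540,.3095,.214],2.476)
c=cam("wrist"); cv2.imwrite("pics/w2.png",c["pixels"][...,::-1]); np.savez("wrist.npz",**c)
H,S,V=cv2.split(cv2.cvtColor(c["pixels"],cv2.COLOR_RGB2HSV)); m=((H>18)&(H<35)&(S>120)).astype(np.uint8)
n,l,s,ct=cv2.connectedComponentsWithStats(m); 
for i in range(1,n):
    if s[i,4]>100: print(s[i],ct[i],ray(c,*ct[i],.24).round(4))
print(proj(c,[.54,.3095,.24]))
E
```

```text
t 4.85 ee [0.5381 0.3109 0.3012] rot [-3.141 -0.     2.48 ] shift [-0.08  0.    2.91] turn [-0.   -0.    0.04]
[307 249  31  31 682] [321.55131965 264.45454545] [0.5388 0.3104 0.24  ]
[143 381  34  85 760] [155.99736842 423.71973684] [0.5605 0.1459 0.24  ]
[466 382  35  84 799] [486.10012516 425.44680851] [0.7046 0.3286 0.24  ]
[253 444  19  32 404] [262.05940594 457.26980198] [0.6285 0.1862 0.24  ]
[282 444  16  36 440] [289.55681818 458.74545455] [0.6417 0.2011 0.24  ]
(np.float64(321.5879033744454), np.float64(266.7555990167565))
```

{"name": "send_rows", "arguments": {"motion": [[[0,0,0.8],[0,0,0],0.3],[[-0.03,0,0.8],[0,0,0],0.3],[[0,0,0.8],[0,0,0],0.3],[[0,0,0.5],[0,0,0],0.3],[[0,0,0],[0,0,0],-1],[[0,0,0],[0,0,0],-1],[[0,0,0],[0,0,0],-1],[[0,0,0],[0,0,0],-1],[[0,0,0],[0,0,0],-1]], "squeeze": 45}}

```text
time_s: 5.8
ee_pos: [0.539, 0.3105, 0.2151]
eef_rot: [3.141, 0.0, 2.483]
force: [-0.4, -0.8, 4.0]
grip_width: 0.025
grip_force: 45.0
```

{"name": "send_rows", "arguments": {"motion": [[[0,0,-0.23],[0,0,0],-1],[[0,0,-0.23],[0,0,0],-1],[[0,0,0],[0,0,0],-1],[[0,0,0],[0,0,0],-1]]}}

```text
time_s: 6.2
ee_pos: [0.5389, 0.3104, 0.2279]
eef_rot: [-3.141, -0.0, 2.483]
force: [3.8, 0.5, -9.7]
grip_width: 0.0256
grip_force: 45.0
```

```bash
python3 - <<'E'
from h import *
o=get_obs(); print(o["ee_pos"],o["force"],o["moment"])
a=np.array([.582,.276]); d=o["ee_pos"][:2]-a; print(np.hypot(*d),np.arctan2(d[1],d[0]),o["eef_rot"])
E
```

```text
[0.53885772 0.3103893  0.22790382] [ 3.84390564  0.46281313 -9.66869035] [ 0.23465141 -0.8376101   0.12201717]
0.05517137652377725 2.468614158755841 [-3.14127239e+00 -1.57399923e-04  2.48311178e+00]
```

{"name": "send_rows", "arguments": {"motion": [[[0,0,-0.03],[0,0,0],-1],[[0,0.11,0],[0,0,0.5],-1],[[-0.01,0.11,0],[0,0,0.5],-1],[[0,0.11,0],[0,0,0.5],-1],[[0,0.11,0],[0,0,0.5],-1],[[-0.01,0.11,0],[0,0,0.5],-1],[[0,0.11,0],[0,0,0.5],-1],[[0,0.11,0],[0,0,0.5],-1],[[-0.01,0.11,0],[0,0,0.5],-1],[[0,0.11,0],[0,0,0.5],-1],[[0,0,0],[0,0,0],-1]]}}

```text
time_s: 7.3
ee_pos: [0.5626, 0.3276, 0.2285]
eef_rot: [-3.141, 0.001, 1.942]
force: [3.3, -1.9, -8.8]
grip_width: 0.0254
grip_force: 45.0
```

```bash
python3 - <<'E'
from h import *
o=get_obs(); print(o["ee_pos"],o["force"],o["moment"])
a=np.array([.582,.276]); d=o["ee_pos"][:2]-a; print(np.hypot(*d),np.arctan2(d[1],d[0]),o["eef_rot"])
f=1.361; delta([*(a+.055*np.array([np.cos(f),np.sin(f)])),.2289],f)
E
```

```text
[0.56256677 0.32764359 0.22854452] [ 3.33401642 -1.91877365 -8.82700902] [-0.36988732 -0.77299767  0.07315631]
0.05517890087204827 1.9307018468754482 [-3.14062545e+00  6.49088201e-04  1.94191371e+00]
t 7.3 ee [0.5626 0.3276 0.2285] rot [-3.141e+00  1.000e-03  1.942e+00] shift [-0.31  0.99 -0.01] turn [-0.01  0.01  4.84]
```

{"name": "send_rows", "arguments": {"motion": [[[0,0.11,0],[0,0,0.5],-1],[[-0.01,0.11,0],[0,0,0.5],-1],[[0,0.11,0],[0,0,0.5],-1],[[0,0.11,0],[0,0,0.5],-1],[[-0.01,0.11,0],[0,0,0.5],-1],[[0,0.11,0],[0,0,0.5],-1],[[0,0.11,0],[0,0,0.5],-1],[[-0.01,0.11,0],[0,0,0.5],-1],[[0,0.11,0],[0,0,0.5],-1],[[0,0.06,0],[0,0,0.3],-1],[[0,0,0],[0,0,0],-1],[[0,0,0],[0,0,0],-1]]}}

```text
time_s: 8.5
ee_pos: [0.5933, 0.3299, 0.2287]
eef_rot: [-3.141, 0.002, 1.369]
force: [1.5, -6.6, -9.5]
grip_width: 0.0255
grip_force: 45.0
```

```bash
python3 - <<'E'
from h import *
o=get_obs(); print(o["ee_pos"],o["force"],o["moment"])
a=np.array([.582,.276]); d=o["ee_pos"][:2]-a; print(np.hypot(*d),np.arctan2(d[1],d[0]),o["eef_rot"])
c=cam("wrist"); cv2.imwrite("pics/w3.png",c["pixels"][...,::-1]); np.savez("wrist.npz",**c)
E
```

```text
[0.59325702 0.32986936 0.22869415] [ 1.51770927 -6.5525839  -9.45981999] [-1.14483987 -0.45532544  0.05863658]
0.055032980217679515 1.3647918293113301 [-3.14097717e+00  1.70321023e-03  1.36909597e+00]
```

View pics/w3.png

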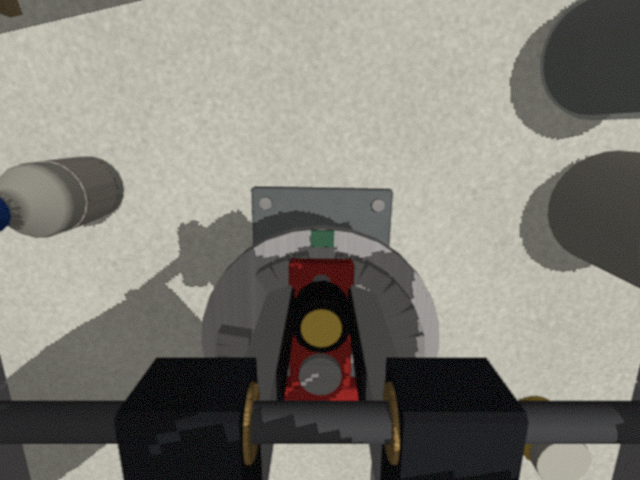

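The arm's tail now lines up with the green mark (322,238) and the knob's dot is at (322,328), so the arm is home. Next I lower the plunger and let go.

{"name": "send_rows", "arguments": {"motion": [[[0,0,0.15],[0,0,0],-1],[[0,0,0.15],[0,0,0],-1],[[0,0,0.15],[0,0,0],-1],[[0,0,0],[0,0,0],-1],[[0,0,0],[0,0,0],-1]]}}

```text
time_s: 9.05
ee_pos: [0.5933, 0.3299, 0.2157]
eef_rot: [-3.142, 0.001, 1.369]
force: [1.2, -5.7, -7.4]
grip_width: 0.0248
grip_force: 45.0
```

{"name": "send_rows", "arguments": {"motion": [[[0,0,0],[0,0,0],0.3],[[0,0,0],[0,0,0],0.3],[[0,0,0],[0,0,0],0.3],[[0,0,-0.8],[0,0,0],0.3],[[0,0,-0.8],[0,0,0],0.3],[[0,0,-0.8],[0,0,0],0.3],[[0,0,-0.6],[0,0,0],0.3],[[0,0,0],[0,0,0],0.3]]}}

```text
time_s: 9.85
ee_pos: [0.5937, 0.3312, 0.3089]
eef_rot: [3.138, -0.003, 1.368]
force: [0.5, -0.2, -0.3]
grip_width: 0.0614
grip_force: 0.0
```

```bash
python3 - <<'E'
from h import *
c=cam("wrist"); P=cloud(c); H,S,V=cv2.split(cv2.cvtColor(c["pixels"],cv2.COLOR_RGB2HSV)); 
m=(H>18)&(H<35)&(S>120)&(P[...,2]>.2)&(P[...,2]<.27); q=P[m]; v,u=np.nonzero(m); print("dot",m.sum(),np.median(q,0),ray(c,u.mean(),v.mean(),.24))
r=((H<8)|(H>172))&(S>130)&(P[...,2]>.18); print("arm z",np.median(P[r],0))
a=dict(np.load("side.npz"))
for n in("scene","side"):
    c=cam(n); np.savez(n+".npz",**c); cv2.imwrite(f"pics/{n}1.png",c["pixels"][...,::-1]); P=cloud(c);v,u=np.mgrid[:480,:640]
    H,S,V=cv2.split(cv2.cvtColor(c["pixels"],cv2.COLOR_RGB2HSV))
    m=(H>100)&(H<125)&(S>130)&(P[...,2]>.12)&(P[...,2]<.18)&(abs(P[...,0]-.6)<.06)&(abs(P[...,1]+.15)<.06); print(n,"grip",np.median(P[m],0))
o=cv2.imread("pics/side1.png")[80:260,220:460]; cv2.imwrite("pics/s1c.png",cv2.resize(o,None,fx=3,fy=3))
delta([.605,-.152,.30],.59)
E
```

```text
dot 649 [0.59339614 0.32983266 0.23994385] [0.59341923 0.32979022 0.24      ]
arm z [0.58369982 0.27234532 0.20220844]
scene grip [ 0.6059879  -0.15064176  0.16203984]
side grip [ 0.60249928 -0.15315488  0.16242086]
t 10.0 ee [0.5931 0.3307 0.3044] rot [-3.140e+00  1.000e-03  1.368e+00] shift [-15.68   3.64   0.15] turn [-0.01  0.01  6.48]
```

View pics/s1c.png

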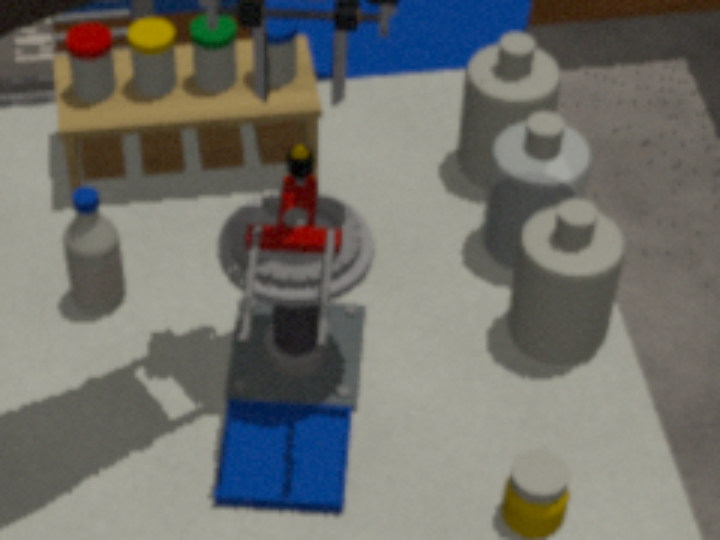

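Side crop: the arm points over the tray, both hooks at about (245,330) and (328,335), knob down at (300,158). The knob top measures z = 0.240, so the plunger is fully home. Next is the pail.

{"name": "send_rows", "arguments": {"motion": [[[-0.98,0.23,0],[0,0,0],1],[[-0.98,0.23,0],[0,0,0],1],[[-0.98,0.23,0],[0,0,0],1],[[-0.98,0.23,0],[0,0,0],1],[[-0.98,0.23,0],[0,0,0],1],[[-0.98,0.23,0],[0,0,0],1],[[-0.98,0.23,0],[0,0,0],1],[[-0.98,0.23,0],[0,0,0],1],[[-0.98,0.23,0],[0,0,0],1],[[-0.98,0.23,0],[0,0,0],1],[[-0.98,0.23,0],[0,0,0],1],[[-0.98,0.23,0],[0,0,0],1]]}}

```text
time_s: 11.2
ee_pos: [0.6027, -0.0327, 0.3043]
eef_rot: [-3.14, 0.0, 1.367]
force: [-0.3, 0.3, 0.4]
grip_width: 0.0941
grip_force: 0.0
```

{"name": "send_rows", "arguments": {"motion": [[[-0.98,0.23,0],[0,0,0],1],[[-0.98,0.23,0],[0,0,0],1],[[-0.98,0.23,0],[0,0,0],1],[[-0.98,0.23,0],[0,0,0],1],[[0,0,0],[0,0,1],1],[[0,0,0],[0,0,1],1],[[0,0,0],[0,0,1],1],[[0,0,0],[0,0,1],1],[[0,0,0],[0,0,1],1],[[0,0,0],[0,0,1],1],[[0,0,0],[0,0,0.5],1],[[0,0,0],[0,0,0],1]]}}

```text
time_s: 12.4
ee_pos: [0.6061, -0.1522, 0.3044]
eef_rot: [-3.14, 0.001, 0.587]
force: [-0.2, 1.0, -0.5]
grip_width: 0.094
grip_force: 0.0
```

```bash
python3 - <<'E'
from h import *
delta([.604,-.152,.136],.59)
c=cam("wrist"); P=cloud(c); H,S,V=cv2.split(cv2.cvtColor(c["pixels"],cv2.COLOR_RGB2HSV)); cv2.imwrite("pics/w4.png",c["pixels"][...,::-1])
m=(H>100)&(H<125)&(S>130)&(P[...,2]>.14)&(P[...,2]<.18); q=P[m]; print("grip",m.sum(),np.median(q,0),cv2.minAreaRect(q[:,:2].astype(np.float32)))
l=cv2.fitLine(q[:,:2].astype(np.float32),cv2.DIST_L2,0,.01,.01).ravel(); print(np.arctan2(l[1],l[0]))
v,u=np.nonzero(m); print(ray(c,u.mean(),v.mean(),.160))
E
```

```text
t 12.4 ee [ 0.6061 -0.1522  0.3044] rot [-3.14e+00  1.00e-03  5.87e-01] shift [-0.05 -0.04  5.61] turn [-0.01  0.01 -0.03]
grip 976 [ 0.60306817 -0.14891117  0.16182393] ((0.6025233864784241, -0.14937753975391388), (0.043224502354860306, 0.016398733481764793), 31.34644317626953)
0.577669
[ 0.60253185 -0.14909911  0.16      ]
```

View pics/w4.png

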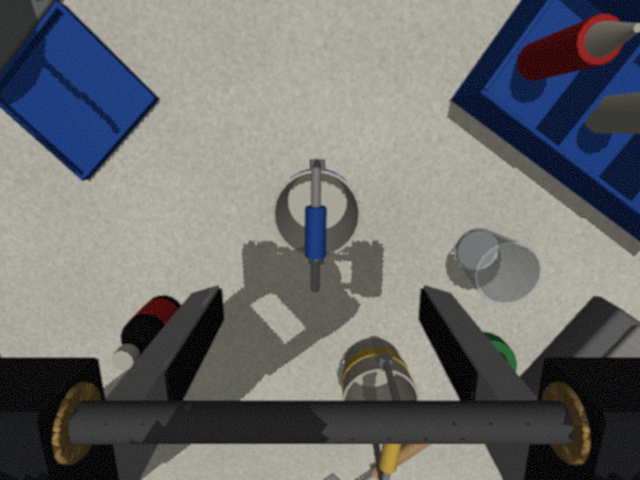

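Blue grip at (316,232), bar upright in the image, so it lies along the tool's x. The yellow pail is clear of the fingers. I go down and grip.

{"name": "send_rows", "arguments": {"motion": [[[-0.05,-0.1,0.8],[0,0,0],1],[[0,0,1],[0,0,0],1],[[0,0,1],[0,0,0],1],[[0,0,1],[0,0,0],1],[[0,0,1],[0,0,0],1],[[0,0,0.6],[0,0,0],1],[[0,0,0.2],[0,0,0],1],[[0,0,0],[0,0,0],-1],[[0,0,0],[0,0,0],-1],[[0,0,0],[0,0,0],-1],[[0,0,0],[0,0,0],-1],[[0,0,0],[0,0,0],-1]], "squeeze": 30}}

```text
time_s: 13.65
ee_pos: [0.6036, -0.1507, 0.1382]
eef_rot: [3.141, -0.0, 0.587]
force: [0.2, -0.1, 0.0]
grip_width: 0.0575
grip_force: 0.0
```

{"name": "send_rows", "arguments": {"motion": [[[0,0,0],[0,0,0],-1],[[0,0,0],[0,0,0],-1],[[0,0,-0.3],[0,0,0],-1],[[0,0,-0.5],[0,0,0],-1],[[0,0,-0.7],[0,0,0],-1],[[0,0,-0.7],[0,0,0],-1],[[0,0,-0.7],[0,0,0],-1],[[0,0,-0.7],[0,0,0],-1],[[0,0,-0.5],[0,0,0],-1],[[0,0,-0.3],[0,0,0],-1],[[0,0,0],[0,0,0],-1]]}}

```text
time_s: 14.75
ee_pos: [0.6037, -0.1507, 0.2716]
eef_rot: [3.139, -0.002, 0.587]
force: [0.1, -0.2, 0.6]
grip_width: 0.0004
grip_force: 0.0
```

```bash
cat > g.py <<'E'
from h import *
k=np.array([.5934,.3298]); 
# arm direction: tray yaw & axis
y=np.array([np.cos(1.361),np.sin(1.361)]); seat=k-.195*y; print("seat",seat)
E
python3 - <<'E'
from g import *
s=seat-.13*y
delta([*s,.26],-.21)
delta([*seat,.179],-.21)
c=cam("wrist"); cv2.imwrite("pics/w5.png",c["pixels"][...,::-1])
E
```

```text
seat [0.55278916 0.1390757 ]
t 14.75 ee [ 0.6037 -0.1507  0.2716] rot [ 3.139e+00 -2.000e-03  5.870e-01] shift [ 0.84 -5.96  0.37] turn [ 0.01 -0.02  6.64]
t 14.75 ee [ 0.6037 -0.1507  0.2716] rot [ 3.139e+00 -2.000e-03  5.870e-01] shift [ 3.93 -8.99  3.07] turn [ 0.01 -0.02  6.64]
```

The fingers hadn't finished closing when the lift began, so they came up empty. I check the pail and try again.

```bash
cat > p.py <<'E'
from h import *
delta([.604,-.152,.136],.58)
c=cam("wrist"); P=cloud(c); H,S,V=cv2.split(cv2.cvtColor(c["pixels"],cv2.COLOR_RGB2HSV))
m=(H>100)&(H<125)&(S>130)&(P[...,2]>.14)&(P[...,2]<.18); q=P[m]; print("grip",m.sum(),np.median(q,0),cv2.minAreaRect(q[:,:2].astype(np.float32)))
v,u=np.nonzero(m); print(ray(c,u.mean(),v.mean(),.160),u.mean(),v.mean())
E
python3 p.py
```

```text
t 14.8 ee [ 0.6035 -0.1507  0.2702] rot [ 3.141e+00 -1.000e-03  5.870e-01] shift [-0.01  0.04  4.47] turn [ 0.01 -0.    0.06]
grip 1210 [ 0.60270668 -0.14884327  0.16183276] ((0.6024891138076782, -0.14952094852924347), (0.04351978749036789, 0.01660672202706337), 33.176815032958984)
[ 0.60258292 -0.14910076  0.16      ] 317.6900826446281 242.28512396694214
```

{"name": "send_rows", "arguments": {"motion": [[[0,0,0],[0,0,0],0],[[0,0,0],[0,0,0],0],[[0,0,0],[0,0,0],0],[[0,0,0],[0,0,0],0]]}}

```text
time_s: 15.25
ee_pos: [0.6034, -0.1507, 0.2694]
eef_rot: [-3.141, 0.0, 0.587]
force: [0.8, 0.4, -0.1]
grip_width: 0.0291
grip_force: 0.0
```

{"name": "send_rows", "arguments": {"motion": [[[0,0,0.5],[0,0,0],0.3],[[0,0,0.5],[0,0,0],0.3],[[0,0,0.5],[0,0,0],0.3],[[0,0,0.4],[0,0,0],0.3],[[0,0,0.6],[0,0,0],0.3],[[0,0,0.7],[0,0,0],0.3],[[0,0,0.7],[0,0,0],0.3],[[0,0,0.4],[0,0,0],0.3],[[0,0,0.15],[0,0,0],0.3],[[0,0,0],[0,0,0],0.3]]}}

```text
time_s: 16.25
ee_pos: [0.6035, -0.1507, 0.1362]
eef_rot: [-3.141, 0.0, 0.587]
force: [-0.8, 1.0, 1.2]
grip_width: 0.0613
grip_force: 0.0
```

{"name": "send_rows", "arguments": {"motion": [[[0,0,0],[0,0,0],-1],[[0,0,0],[0,0,0],-1],[[0,0,0],[0,0,0],-1],[[0,0,0],[0,0,0],-1],[[0,0,0],[0,0,0],-1],[[0,0,0],[0,0,0],-1],[[0,0,0],[0,0,0],-1],[[0,0,0],[0,0,0],-1]], "squeeze": 35}}

```text
time_s: 17.05
ee_pos: [0.6035, -0.1506, 0.1362]
eef_rot: [3.142, -0.0, 0.587]
force: [-0.9, 1.7, 1.7]
grip_width: 0.0173
grip_force: 35.0
```

Gripped at 17 mm with 35 N. I lift and turn.

{"name": "send_rows", "arguments": {"motion": [[[0,0,-0.2],[0,0,0],-1],[[0,0,-0.4],[0,0,0],-1],[[0,0,-0.6],[0,0,0],-1],[[0,0,-0.7],[0,0,0],-1],[[0,0,-0.7],[0,0,0],-1],[[0,0,-0.7],[0,0,0],-1],[[0,0,-0.5],[0,0,0],-1],[[0,0,-0.3],[0,0,0],-1],[[0,0,-0.1],[0,0,0],-1],[[0,0,0],[0,0,0.2],-1],[[0,0,0],[0,0,0.4],-1],[[0,0,0],[0,0,0.6],-1]]}}

```text
time_s: 18.25
ee_pos: [0.6032, -0.1506, 0.2611]
eef_rot: [-3.141, 0.001, 0.44]
force: [0.6, -0.6, -2.4]
grip_width: 0.017
grip_force: 35.0
```

{"name": "send_rows", "arguments": {"motion": [[[0,0,0],[0,0,0.7],-1],[[0,0,0],[0,0,0.7],-1],[[0,0,0],[0,0,0.7],-1],[[0,0,0],[0,0,0.7],-1],[[0,0,0],[0,0,0.7],-1],[[0,0,0],[0,0,0.7],-1],[[0,0,0],[0,0,0.6],-1],[[0,0,0],[0,0,0.4],-1],[[0,0,0],[0,0,0.2],-1],[[0,0,0],[0,0,0],-1],[[0,0,0],[0,0,0],-1]]}}

```text
time_s: 19.35
ee_pos: [0.6034, -0.1506, 0.2618]
eef_rot: [-3.142, 0.001, -0.204]
force: [-0.8, -0.1, -1.7]
grip_width: 0.0173
grip_force: 35.0
```

```bash
python3 - <<'E'
from g import *
o=get_obs(); print(o["force"],o["grip_width"])
delta([*(seat-.13*y),.26],-.21)
c=cam("wrist"); P=cloud(c); H,S,V=cv2.split(cv2.cvtColor(c["pixels"],cv2.COLOR_RGB2HSV))
m=(H>100)&(H<125)&(S>130)&(P[...,2]>.265)&(P[...,2]<.31);q=P[m];print("grip",m.sum(),np.median(q,0) if m.any() else 0, cv2.minAreaRect(q[:,:2].astype(np.float32)) if m.any() else 0)
c=cam("side"); cv2.imwrite("pics/s2.png",c["pixels"][...,::-1]); P=cloud(c)
H,S,V=cv2.split(cv2.cvtColor(c["pixels"],cv2.COLOR_RGB2HSV))
# hook rods by depth
m=(P[...,2]>.18)&(P[...,2]<.215)&(P[...,1]<.2)&(P[...,1]>.08)&(abs(P[...,0]-.55)<.07); q=P[m]; print("hooks",len(q))
yy=y; xx=np.array([y[1],-y[0]]); L=(q[:,:2]-seat)@np.array([xx,yy]).T
for s in(-1,1):
    g=L[:,0]*s>0; print(s,g.sum(),np.median(L[g],0),L[g].min(0),L[g].max(0),q[g][:,2].min(),q[g][:,2].max())
E
```

```text
seat [0.55278916 0.1390757 ]
[-0.78403752 -0.10698245 -1.73666086] 0.01734249746163269
t 19.35 ee [ 0.6034 -0.1506  0.2618] rot [-3.142e+00  1.000e-03 -2.040e-01] shift [-3.63 -4.78  0.06] turn [-0.    0.    0.05]
grip 3935 [ 0.60620625 -0.15162125  0.28780145] ((0.6033596992492676, -0.1514994502067566), (0.018461186438798904, 0.04418011009693146), 77.76192474365234)
hooks 2
-1 1 [-0.03685966 -0.02512511] [-0.03685966 -0.02512511] [-0.03685966 -0.02512511] 0.19558429794141183 0.19558429794141183
1 1 [0.03754078 0.06436106] [0.03754078 0.06436106] [0.03754078 0.06436106] 0.2135877802420625 0.2135877802420625
```

View pics/s2.png

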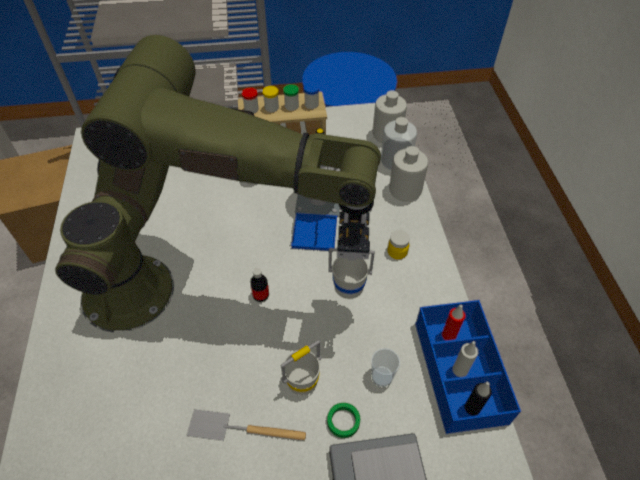

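The pail hangs level from the gripper at (350,265), bar angle -0.21 rad as wanted. I check the hooks from the saved views.

```bash
python3 - <<'E'
from g import *
xx=np.array([y[1],-y[0]])
for n in("scene","side"):
    c=dict(np.load(n+".npz")); P=cloud(c)
    m=(P[...,2]>.185)&(P[...,2]<.215)&(P[...,1]<.22)&(P[...,1]>.06)&(abs(P[...,0]-.56)<.08); q=P[m]; L=(q[:,:2]-seat)@np.array([xx,y]).T
    for s in(-1,1):
        g=(L[:,0]*s>0)&(abs(L[:,0])<.06); print(n,s,g.sum(),np.median(L[g],0).round(4),L[g].min(0).round(3),L[g].max(0).round(3)); 
        t=g&(L[:,1]<-.018); print("   tip",t.sum(),np.median(L[t],0).round(4),q[t][:,2].max())
E
```

```text
seat [0.55278916 0.1390757 ]
scene -1 139 [-0.0328  0.0214] [-0.041 -0.029] [-0.001  0.08 ]
   tip 20 [-0.033  -0.0224] 0.21106178212412396
scene 1 173 [0.039  0.0292] [ 0.004 -0.029] [0.046 0.09 ]
   tip 22 [ 0.0392 -0.0227] 0.21223415431179105
side -1 90 [-0.0355  0.0222] [-0.04  -0.031] [-0.004  0.081]
   tip 11 [-0.0363 -0.0261] 0.20975671024737355
side 1 111 [0.0353 0.0323] [ 0.002 -0.032] [0.045 0.09 ]
   tip 13 [ 0.0353 -0.0253] 0.21168974150289085
```

{"name": "send_rows", "arguments": {"motion": [[[-0.2,-0.3,0],[0,0,0],-1],[[-0.4,-0.5,0],[0,0,0],-1],[[-0.5,-0.6,0],[0,0,0],-1],[[-0.5,-0.7,0],[0,0,0],-1],[[-0.5,-0.7,0],[0,0,0],-1],[[-0.5,-0.7,0],[0,0,0],-1],[[-0.4,-0.5,0],[0,0,0.04],-1],[[-0.4,-0.4,0],[0,0,0],-1],[[-0.2,-0.3,0],[0,0,0],-1],[[0,-0.1,0],[0,0,0],-1],[[0,0,0],[0,0,0],-1]]}}

```text
time_s: 20.55
ee_pos: [0.5274, 0.0125, 0.2622]
eef_rot: [3.142, -0.0, -0.209]
force: [0.2, 0.5, -1.6]
grip_width: 0.0174
grip_force: 35.0
```

{"name": "send_rows", "arguments": {"motion": [[[0,0,0.2],[0,0,0],-1],[[0,0,0.4],[0,0,0],-1],[[0,0,0.5],[0,0,0],-1],[[0,0,0.4],[0,0,0],-1],[[0,0,0.2],[0,0,0],-1],[[0,0,0],[0,0,0],-1],[[0,0,0],[0,0,0],-1]]}}

```text
time_s: 21.25
ee_pos: [0.5273, 0.0123, 0.2115]
eef_rot: [-3.142, -0.0, -0.21]
force: [-0.6, 0.4, -0.9]
grip_width: 0.0172
grip_force: 35.0
```

```bash
python3 - <<'E'
from g import *
delta([*seat,.209],-.21)
o=get_obs(); xx=np.array([y[1],-y[0]])
c=cam("wrist"); P=cloud(c); H,S,V=cv2.split(cv2.cvtColor(c["pixels"],cv2.COLOR_RGB2HSV)); cv2.imwrite("pics/w6.png",c["pixels"][...,::-1])
z0=o["ee_pos"][2]+.019; m=(H>100)&(H<125)&(S>130)&(abs(P[...,2]-z0)<.02);q=P[m];r=cv2.minAreaRect(q[:,:2].astype(np.float32)); print("grip",m.sum(),r, (np.array(r[0])-seat)@xx)
E
```

```text
seat [0.55278916 0.1390757 ]
t 21.25 ee [0.5273 0.0123 0.2115] rot [-3.142 -0.    -0.21 ] shift [-0.05 -4.31  0.08] turn [-0. -0.  0.]
grip 3911 ((0.5274149179458618, 0.011556683108210564), (0.01853211224079132, 0.04403797164559364), 76.8093490600586) 0.0017393245426809492
```

View pics/w6.png

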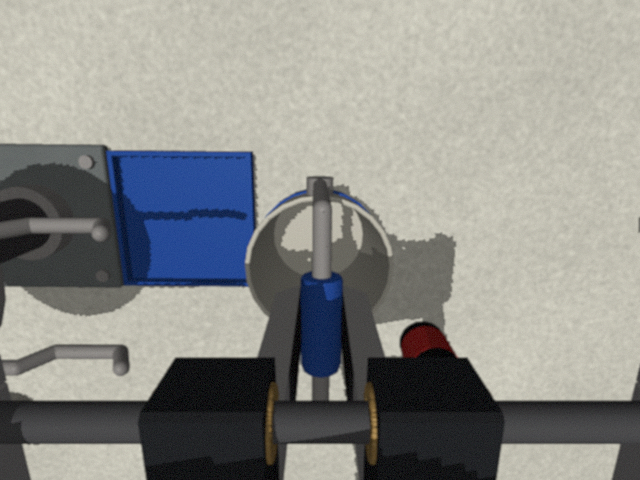

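Hook tips at (100,229) and (121,360), tray behind them, grip centred at (320,325). I check that the tips straddle the bar's middle.

```bash
python3 - <<'E'
from g import *
xx=np.array([y[1],-y[0]]); c=cam("wrist")
for p in((101,229),(121,360)):
    t=ray(c,*p,.208)[:2]; print(t,((t-seat)@xx).round(4),((t-seat)@y).round(4))
E
```

```text
seat [0.55278916 0.1390757 ]
[0.58384525 0.10372224] 0.0377 -0.0281
[0.51679886 0.11798754] -0.0308 -0.0281
```

{"name": "send_rows", "arguments": {"motion": [[[0,-0.2,0],[0,0,0],-1],[[0,-0.3,0],[0,0,0],-1],[[0,-0.4,0],[0,0,0],-1],[[0,-0.5,0],[0,0,0],-1],[[0,-0.5,0],[0,0,0],-1],[[0,-0.5,0],[0,0,0],-1],[[0,-0.5,0],[0,0,0],-1],[[0,-0.5,0],[0,0,0],-1],[[0,-0.4,0],[0,0,0],-1],[[0,-0.3,0],[0,0,0],-1],[[0,-0.2,0],[0,0,0],-1],[[0,0,0],[0,0,0],-1]]}}

```text
time_s: 22.55
ee_pos: [0.554, 0.1391, 0.2111]
eef_rot: [3.142, 0.0, -0.209]
force: [0.4, 0.9, -1.5]
grip_width: 0.0169
grip_force: 35.0
```

{"name": "send_rows", "arguments": {"motion": [[[0,0,0.2],[0,0,0],-1],[[0,0,0.3],[0,0,0],-1],[[0,0,0.3],[0,0,0],-1],[[0,0,0.15],[0,0,0],-1],[[0,0,0],[0,0,0],-1],[[0,0,0],[0,0,0],-1]]}}

```text
time_s: 23.15
ee_pos: [0.554, 0.1385, 0.1827]
eef_rot: [3.142, -0.0, -0.21]
force: [0.4, 0.1, -1.8]
grip_width: 0.0168
grip_force: 35.0
```

```bash
python3 - <<'E'
from g import *
delta([*seat,.179],-.21)
ims=[]
for n,(a,b,w,h) in dict(scene=(330,170,160,120),side=(240,110,160,120)).items():
    c=cam(n); ims.append(cv2.resize(c["pixels"][b:b+h,a:a+w,::-1],(400,300),interpolation=cv2.INTER_CUBIC))
c=cam("wrist"); ims.append(cv2.resize(c["pixels"][...,::-1],(400,300)))
cv2.imwrite("pics/c1.png",np.vstack([np.hstack(ims[:2]),np.hstack([ims[2],ims[2]*0])]))
E
```

```text
seat [0.55278916 0.1390757 ]
t 23.15 ee [0.554  0.1385 0.1827] rot [ 3.142 -0.    -0.21 ] shift [-0.04 -0.01  0.12] turn [ 0. -0.  0.]
```

View pics/c1.png

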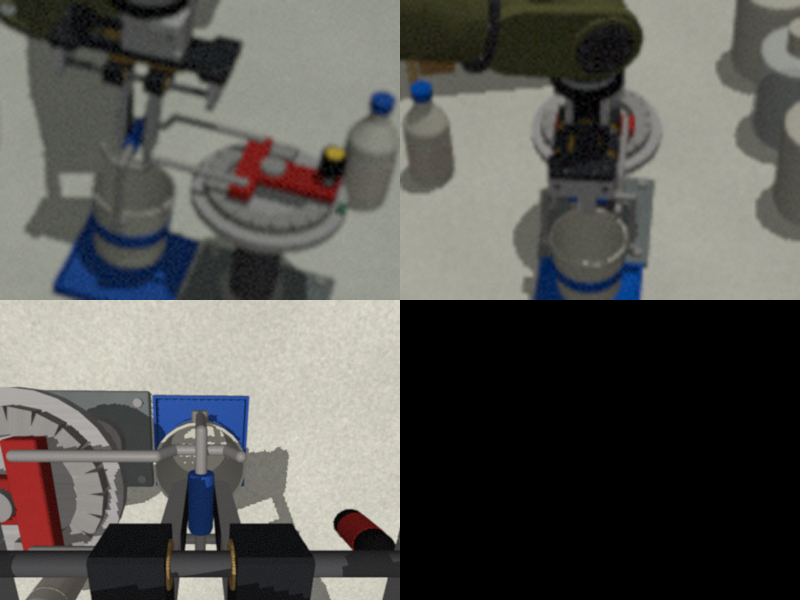

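The bar (wrist crop, x≈202) lies midway in the hook's U (x 165 to 240), pail over the tray. I lower until contact.

{"name": "send_rows", "arguments": {"motion": [[[0,0,0.05],[0,0,0],-1],[[0,0,0.05],[0,0,0],-1],[[0,0,0.04],[0,0,0],-1],[[0,0,0],[0,0,0],-1],[[0,0,0],[0,0,0],-1]]}}

```text
time_s: 23.8
ee_pos: [0.554, 0.1385, 0.1785]
eef_rot: [-3.142, -0.0, -0.21]
force: [-1.2, -0.5, -0.3]
grip_width: 0.017
grip_force: 35.0
```

{"name": "send_rows", "arguments": {"motion": [[[0,0,0.02],[0,0,0],-1],[[0,0,0],[0,0,0],-1],[[0,0,0],[0,0,0],-0.6],[[0,0,0],[0,0,0],-0.5],[[0,0,0],[0,0,0],-0.4],[[0,0,0],[0,0,0],-0.2],[[0,0,0],[0,0,0],0],[[0,0,0],[0,0,0],0.2],[[0,0,0],[0,0,0],0.2],[[0,0,0],[0,0,0],0.2]]}}

```text
time_s: 24.8
ee_pos: [0.554, 0.1385, 0.1778]
eef_rot: [-3.142, 0.0, -0.21]
force: [0.0, -0.2, -0.1]
grip_width: 0.0563
grip_force: 0.0
```

```bash
python3 - <<'E'
from g import *
delta([*seat,.179],-.21)
o=get_obs(); xx=np.array([y[1],-y[0]])
c=cam("wrist"); P=cloud(c); H,S,V=cv2.split(cv2.cvtColor(c["pixels"],cv2.COLOR_RGB2HSV))
m=(H>100)&(H<125)&(S>130)&(abs(P[...,2]-.2)<.03);q=P[m];r=cv2.minAreaRect(q[:,:2].astype(np.float32)); print("grip",m.sum(),r,q[:,2].max(), (np.array(r[0])-seat)@xx,(np.array(r[0])-seat)@y)
E
```

```text
seat [0.55278916 0.1390757 ]
t 24.8 ee [0.554  0.1385 0.1778] rot [-3.142  0.    -0.21 ] shift [-0.04 -0.01 -0.04] turn [-0.  0.  0.]
grip 3853 ((0.5558773279190063, 0.13798309862613678), (0.053466156125068665, 0.04376356676220894), 43.71744155883789) 0.22999478989995709 0.0032479958811128602 -0.0004254975573157473
```

{"name": "send_rows", "arguments": {"motion": [[[0,0,-0.2],[0,0,0],0.2],[[0,0,-0.5],[0,0,0],0.2],[[0,0,-0.8],[0,0,0],0.2],[[0,0,-0.8],[0,0,0],0.2],[[0,0,-0.8],[0,0,0],0.2],[[0,0,-0.8],[0,0,0],0.2],[[0,0,-0.5],[0,0,0],0.2],[[0,0,-0.2],[0,0,0],0.2],[[0,0,0],[0,0,0],0.2],[[0,0,0],[0,0,0],0.2]]}}

```text
time_s: 25.85
ee_pos: [0.5538, 0.1385, 0.315]
eef_rot: [3.141, 0.001, -0.21]
force: [0.2, 0.1, -1.2]
grip_width: 0.0562
grip_force: 0.0
```

{"name": "send_rows", "arguments": {"motion": [[[-0.8,0,-0.3],[0,0,0],0.2],[[-0.8,0,-0.3],[0,0,0],0.2],[[-0.8,0,-0.3],[0,0,0],0.2],[[-0.8,0,0],[0,0,0],0.2],[[-0.4,0,0],[0,0,0],0.2],[[0,0,0],[0,0,0],0.2],[[0,0,0],[0,0,0],0.2],[[0,0,0],[0,0,0],0.2],[[0,0,0],[0,0,0],0.2],[[0,0,0],[0,0,0],0.2]]}}

```text
time_s: 26.85
ee_pos: [0.4487, 0.1609, 0.3425]
eef_rot: [3.141, 0.001, -0.21]
force: [0.5, 0.6, 0.6]
grip_width: 0.0564
grip_force: 0.0
```

```bash
cat > f.py <<'E'
from g import *
ims=[]; xx=np.array([y[1],-y[0]])
for n,(a,b,w,h) in dict(scene=(330,170,160,120),side=(240,110,160,120)).items():
    c=cam(n); ims.append(cv2.resize(c["pixels"][b:b+h,a:a+w,::-1],(400,300),interpolation=cv2.INTER_CUBIC)); P=cloud(c)
    H,S,V=cv2.split(cv2.cvtColor(c["pixels"],cv2.COLOR_RGB2HSV))
    m=(H>100)&(H<125)&(S>130)&(abs(P[...,2]-.2)<.03)&(np.hypot(P[...,0]-seat[0],P[...,1]-seat[1])<.06);q=P[m]
    if len(q): l=cv2.fitLine(q.astype(np.float32),cv2.DIST_L2,0,.01,.01).ravel(); print(n,len(q),np.median(q,0),"dir",l[:3],(np.median(q,0)[:2]-seat)@xx,(np.median(q,0)[:2]-seat)@y)
    m=(H>18)&(H<35)&(S>120)&(P[...,2]>.2)&(P[...,2]<.27)&(np.hypot(P[...,0]-.593,P[...,1]-.33)<.03);print("dot",np.median(P[m],0))
    m=(abs(P[...,2]-.128)<.01)&(np.hypot(P[...,0]-seat[0],P[...,1]-seat[1])<.06); q=P[m]; A=np.c_[q[:,:2]-seat,np.ones(len(q))]; print("rim",len(q),np.median(q,0))
print(get_obs()["time_s"],get_obs()["force"])
cv2.imwrite("pics/c2.png",np.hstack(ims))
E
python3 f.py
```

```text
seat [0.55278916 0.1390757 ]
scene 66 [0.55860666 0.13890893 0.20487766] dir [ 0.9728064  -0.23016118  0.02595295] 0.005724672094669539 0.0010484474142173736
dot [0.59557475 0.32948937 0.24014221]
rim 215 [0.57202854 0.13540923 0.12419184]
side 93 [0.5551617  0.13326371 0.20355972] dir [ 0.971739   -0.23539747 -0.01764468] 0.0035309182698165303 -0.005190440542718664
dot [0.59478449 0.32680561 0.24018669]
rim 230 [0.55498019 0.13769657 0.12492382]
26.95 [ 0.72606274  0.73282589 -0.51816519]
```

View pics/c2.png

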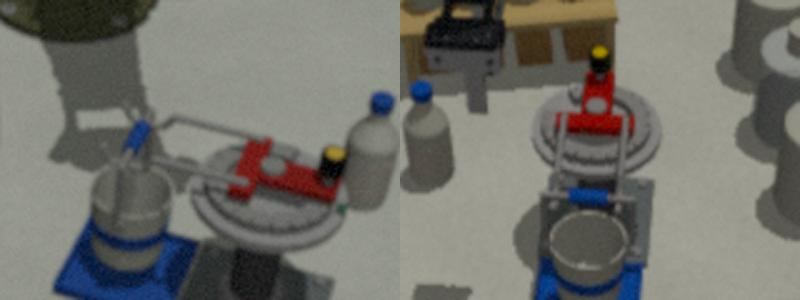

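The pail hangs on both hooks: grip at (140,140) and (588,197) in the two crops, bar level, knob down. I let it settle and check again.

{"name": "send_rows", "arguments": {"motion": [[[0,0,0],[0,0,0],0.2],[[0,0,0],[0,0,0],0.2],[[0,0,0],[0,0,0],0.2],[[0,0,0],[0,0,0],0.2],[[0,0,0],[0,0,0],0.2],[[0,0,0],[0,0,0],0.2],[[0,0,0],[0,0,0],0.2],[[0,0,0],[0,0,0],0.2],[[0,0,0],[0,0,0],0.2],[[0,0,0],[0,0,0],0.2],[[0,0,0],[0,0,0],0.2],[[0,0,0],[0,0,0],0.2]]}}

```text
time_s: 28.15
ee_pos: [0.4483, 0.161, 0.3429]
eef_rot: [3.142, 0.0, -0.21]
force: [0.3, -0.1, 0.5]
grip_width: 0.0564
grip_force: 0.0
```

{"name": "send_rows", "arguments": {"motion": [[[0,0,0],[0,0,0],0.2],[[0,0,0],[0,0,0],0.2],[[0,0,0],[0,0,0],0.2],[[0,0,0],[0,0,0],0.2],[[0,0,0],[0,0,0],0.2],[[0,0,0],[0,0,0],0.2],[[0,0,0],[0,0,0],0.2],[[0,0,0],[0,0,0],0.2],[[0,0,0],[0,0,0],0.2],[[0,0,0],[0,0,0],0.2],[[0,0,0],[0,0,0],0.2],[[0,0,0],[0,0,0],0.2]]}}

```text
time_s: 29.35
ee_pos: [0.4483, 0.161, 0.3428]
eef_rot: [-3.142, -0.0, -0.21]
force: [0.7, -0.3, -0.8]
grip_width: 0.0562
grip_force: 0.0
```

```bash
python3 f.py; python3 -c "
from station import *
print(hand_in())"
```

```text
seat [0.55278916 0.1390757 ]
scene 64 [0.55731268 0.13876845 0.20387423] dir [ 0.97709036 -0.21163546 -0.02247021] 0.004488322521687586 0.000641560331121358
dot [0.59605856 0.32783052 0.23998448]
rim 210 [0.5740105  0.13846167 0.12471263]
side 95 [0.55456213 0.13290071 0.20345002] dir [ 0.9710521  -0.23853083 -0.0126821 ] 0.003020097347909279 -0.00567035348309763
dot [0.59408578 0.32717964 0.24089755]
rim 237 [0.55194159 0.13668114 0.12488737]
29.45 [ 0.61691184 -1.08187258 -0.08892488]
the job is handed in; nothing more can be done
None
```

The drain arm is home over its tray with the plunger fully down, and the blue pail hangs level and still on both hooks; I handed the job in at about 29.5 s, after a first grasp that closed on air without moving the pail, and did not re-measure the items to be left alone.

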